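Put the leather-cutting dies back on their blocks

ROBOT

A 6-joint arm with a two-finger parallel gripper is mounted at the origin on the work surface. World frame = base frame: x ahead of the robot, y to its left, z up, the work surface at z = 0. Lengths are in m, angles in rad, forces in N, time in s.
With the tool pointing down it reaches from about 0.35 to 0.975 m from the base axis. Payload 4.9 kg.
Tool frame: the origin (TCP) lies midway between the tips of the shut fingers; the grasp point (between the pads) lies ctrl.grip_point_offset behind it (ctrl.grip_point_offset is the distance from the TCP to the grasp point, in m); z points along the fingers, y is the line along which they close (so a half turn about z gives the same grasp; the last joint's range is limited). The gripper opens to 85 mm and grips with 20 to 120 N. Pads are 22 mm wide; open, the fingers measure 114 mm over their backs; the gripper's body (76 mm by 85 mm) begins 54 mm behind the grasp point. The pads swing forward as they close: fully open they stand 13 mm farther back than shut.
Start: joints at [1.007, 0.053, 1.613, -0, 1.476, -0.119], TCP at [0.269, 0.564, 0.231] pointing down, gripper open.
Joint ranges: [-3.01, 3.01], [-1.01, 2.22], [0.06, 2.58], [-1.02, 4.17], [0.09, 2.62], [-3.14, 3.14]. Speed limits (rad/s): [2.57, 2.57, 3.14, 3.14, 3.14, 3.14].

INTERFACE

Orientations are given as a unit quaternion [x, y, z, w].
In Python, from workcell import ctrl gives the robot as it stands.
- The arm moves only by the tool step_arm, never from a script. Its argument "motion" is one flat list of numbers, 7 for each row, row after row: the shift along the tool's x, y, z in m, then the turn, a rotation vector about the tool's x, y, z in rad, then the opening, from 0 (shut) to 1 (fully open). A call has 1 to 8 rows; each row is the pose to reach, as a shift and turn from the pose commanded when the call began, along the tool's axes at that moment; what a row does not reach only later rows make up. A row lasts 1/8 s, in which the tool goes at most 62.5 mm and 10.7 degrees, less where a joint would pass 70% of its speed; a pose out of reach is approached as far as the arm can. A call with a gripper value outside its range is refused whole. The fingers move at their own pace and stop on an object; "grip_force" is the grip in N (left out, the last holds). Time passes only in rows, so rows that repeat a pose let the fingers close. It gives the time, the measured TCP pose, the force, the opening and the grip force at its end, in the units of the state.
- ctrl.sense(): the state, without advancing time (a new reading comes with each control period).
- ctrl.get_image(name): name is "scene" or "top" or "wrist"; returns the picture (384x512x3 uint8, blue, green, red); there is no depth.
- ctrl.camera_info(name): a dict with "camera_matrix" (3x3 intrinsics, pixels), "R" (3x3) and "t" (3): a world point X has camera coordinates R X + t; the wrist camera has in their place "mount" (4x4, takes a point from camera to tool coordinates, whose origin is the TCP and whose axes are the flange's). Camera axes: x right, y down, z forward; pixel columns grow to the right and rows downward; lengths in m; the calibration is good to about 2 mm. The wrist camera is an equidistant fisheye: a pixel r from the principal point sees the ray r / f radians off the axis. A picture is of the moment at which its call begins: read the wrist's pose just before it. camera_info takes no time and is no camera call.
- ctrl.sign_off(): hands the job in; it is judged then, once.
The state is a dict: "clock": time; "joint_pos": joint angles; "dq": joint speeds; "joint_torque": joint torques, N m; "tcp_pos": TCP position; "orientation": TCP orientation; "ft_force": force on the tool from outside, world axes, zero at the start; "wrist_torque": the same for the moment, N m; "gripper_width": finger opening in m; "finger_force": force on a finger pad.
Only numpy, scipy, OpenCV 4.12 (cv2) and the standard library are available. Lean on these libraries where they do the work, as an engineer would, in place of code of your own. Each camera call takes 0.05 s, during which the arm holds its last target. There are 200 camera calls.

TASK

Put the four steel cutting dies away: set each one down flat on the wooden block whose raised plug has the die's own shape, so that the die stands around the plug (big ring around the big round plug, small ring around the small round plug, square frame around the square plug, oblong frame around the oblong plug). Leave the wax tin and the thread spool, which stand among them, where they are.

Things in the scene. Friction and masses are not known exactly. Their poses are not given: they have to be found in the camera images.
- die_round_large: Large round cutting die: a steel ring, 66 mm outside and 60 mm inside diameter. The strip is 3 mm thick and 32 mm tall, bare steel, hollow, open at top and bottom, standing on the bench on its lower edge; about 0.1 to 0.2 kg. Origin: centre of its underside, z up; its yaw means nothing.
- die_round_small: Small round cutting die: a steel ring, 40 mm outside and 34 mm inside diameter. The strip is 3 mm thick and 32 mm tall, bare steel, hollow, open at top and bottom, standing on the bench on its lower edge; about 0.1 to 0.2 kg. Origin: centre of its underside, z up; its yaw means nothing.
- die_square: Square cutting die: a square steel frame, 52 x 52 mm outside, 46 x 46 mm inside. The strip is 3 mm thick and 32 mm tall, bare steel, hollow, open at top and bottom, standing on the bench on its lower edge; about 0.1 to 0.2 kg. Origin: centre of its underside, z up, x and y square to its sides.
- die_oblong: Oblong cutting die: a rectangular steel frame, 84 mm (along its x) x 36 mm (along its y) outside, 78 x 30 mm inside. The strip is 3 mm thick and 32 mm tall, bare steel, hollow, open at top and bottom, standing on the bench on its lower edge; about 0.1 to 0.2 kg. Origin: centre of its underside, z up.
- block_round_large: Home of the large round die. Fixed block of mid-brown wood, 100 x 100 x 12 mm, lying flat on the bench, with one dark wooden plug in the middle of its top, 12 mm tall (so the block's top is 12 mm and the plug's top 24 mm above the bench). Origin: centre of the block's underside, x and y along its edges. Plug: round, 44 mm across, its rim bevelled by 3 mm.
- block_round_small: Home of the small round die. Fixed block of mid-brown wood, 100 x 100 x 12 mm, lying flat on the bench, with one dark wooden plug in the middle of its top, 12 mm tall (so the block's top is 12 mm and the plug's top 24 mm above the bench). Origin: centre of the block's underside, x and y along its edges. Plug: round, 18 mm across, its rim bevelled by 3 mm.
- block_square: Home of the square die. Fixed block of mid-brown wood, 100 x 100 x 12 mm, lying flat on the bench, with one dark wooden plug in the middle of its top, 12 mm tall (so the block's top is 12 mm and the plug's top 24 mm above the bench). Origin: centre of the block's underside, x and y along its edges. Plug: square, 30 x 30 mm, sides parallel to the block's.
- block_oblong: Home of the oblong die. Fixed block of mid-brown wood, 100 x 100 x 12 mm, lying flat on the bench, with one dark wooden plug in the middle of its top, 12 mm tall (so the block's top is 12 mm and the plug's top 24 mm above the bench). Origin: centre of the block's underside, x and y along its edges. Plug: oblong, 62 mm along the block's x and 14 mm along its y.
- wax_tin: Bystander, loose: a closed round tin, 75 mm across and 28 mm tall, white with a brass-coloured lid, standing flat. Origin: centre of its underside. To be left where it is.
- thread_spool: Bystander, loose: an upright spool of dark brown thread, 52 mm across and 60 mm tall, white foot and core. Origin: centre of its underside. To be left where it is.

How it is judged:
At the end, for the whole second after the job is handed in: Each die stands upright (within 0.1 rad), at rest, on the block with its own plug shape: underside within 4 mm of the block top, centre within 14 mm of the block centre (so whenever it surrounds the plug). Wax tin and thread spool are within 30 mm of where they began (horizontal distance between die_round_large and block_round_large below 0.014 m and z of die_round_large in the frame of block_round_large between 0.008 and 0.016 m and angle between each of die_round_large, die_round_small, die_square, die_oblong's own z axis and vertical below 0.1 rad and linear speed of each of die_round_large, die_round_small, die_square, die_oblong below 0.02 m/s and horizontal distance between die_round_small and block_round_small below 0.014 m and z of die_round_small in the frame of block_round_small between 0.008 and 0.016 m and horizontal distance between die_square and block_square below 0.014 m and z of die_square in the frame of block_square between 0.008 and 0.016 m and horizontal distance between die_oblong and block_oblong below 0.014 m and z of die_oblong in the frame of block_oblong between 0.008 and 0.016 m and distance of each of wax_tin, thread_spool from where it was at the start of the episode below 0.03 m); the robot touches nothing.
It fails at once if the wax tin is pushed or carried more than 30 mm from its place (distance of wax_tin from where it was at the start of the episode above 0.03 m).
It fails at once if the thread spool is pushed or carried more than 30 mm from its place (distance of thread_spool from where it was at the start of the episode above 0.03 m).
It also fails if it takes over 90 s, if anything falls off the work surface, if the arm or the gripper's body presses on something with over 40 N, if the wrist force passes 120 N, or if a joint passes its speed limit or range.

## Working session

There is one attempt and no reset: what is moved stays moved. The work goes in short steps, Python scripts to look and compute and a tool call to move; the robot and the scene stay as the last step left them, time stands still between calls to the robot, and variables do not carry over. Pictures are saved under pics/ and viewed, at most 14 in all, crops included, and the job is handed in when it is done.

Besides the shell and the picture viewer there is one more tool, called after "Call:" as name(argument=value, ...), one argument or row to a line, values as JSON. step_arm: Moves the arm, as the interface text tells. Its arguments: {"type":"object","properties":{"motion":{"type":"array"},"grip_force":{"type":"number"}},"required":["motion"]}

```bash
mkdir -p pics; python3 - <<'E'
from workcell import ctrl
import cv2
s=ctrl.sense(); print(s, ctrl.grip_point_offset)
for n in("top","scene"):
    cv2.imwrite(f"pics/{n}0.png",ctrl.get_image(n)); print(n,ctrl.camera_info(n))
print(ctrl.camera_info("wrist"))
E
```

```text
{'clock': 0.0, 'joint_pos': array([ 1.00697760e+00,  5.33441886e-02,  1.61430577e+00, -4.13409016e-06,
        1.47597678e+00, -1.18960982e-01]), 'dq': array([ 0.0009726 , -0.00099381, -0.00050235, -0.00236115,  0.00209322,
       -0.00111996]), 'joint_torque': array([ 4.47241136e-04, -3.93680799e+01, -3.70176065e+01, -8.76979061e-05,
        7.14158843e-03,  7.65622701e-06]), 'tcp_pos': array([0.26859996, 0.56365088, 0.23006383]), 'orientation': array([ 2.20599000e-01,  9.75364059e-01, -9.59036326e-04, -3.38563390e-04]), 'ft_force': array([ 0.5009574 , -0.86087852,  0.62232945]), 'wrist_torque': array([-0.00485711,  0.03186676, -0.0534151 ]), 'finger_force': 0.0, 'gripper_width': 0.0853218300711769} 0.0187
top {'camera_matrix': array([[485.95414358,   0.        , 250.85380519],
       [  0.        , 485.95414358, 194.39691673],
       [  0.        ,   0.        ,   1.        ]]), 'R': array([[ 0.01495157, -0.99987848,  0.00441284],
       [-0.97927464, -0.01553472, -0.20194023],
       [ 0.20198425, -0.00130206, -0.97938791]]), 't': array([-0.01632022,  0.52061141,  1.28897274])}
sc
[... 204 characters left out ...]
0.73198305,  0.01639896],
       [ 0.52452667,  0.50346481, -0.68658209],
       [-0.51082275, -0.45904685, -0.72686733]]), 't': array([ 0.34682842, -0.21964059,  1.4848298 ])}
{'camera_matrix': array([[297.31863964,   0.        , 252.74524711],
       [  0.        , 297.31863964, 189.59603857],
       [  0.        ,   0.        ,   1.        ]]), 'mount': array([[ 1.16786548e-06, -9.56294987e-01, -2.92403655e-01,
         7.43707038e-02],
       [ 9.99999536e-01, -2.80707729e-04,  9.22037921e-04,
         2.85174988e-04],
       [-9.63820208e-04, -2.92403521e-01,  9.56294543e-01,
        -1.41436145e-01],
       [ 0.00000000e+00,  0.00000000e+00,  0.00000000e+00,
         1.00000000e+00]])}
```

View pics/top0.png

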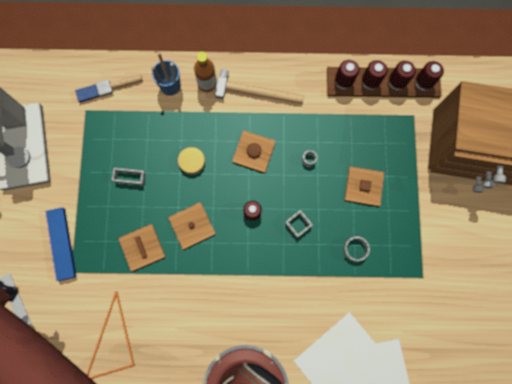

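View pics/scene0.png

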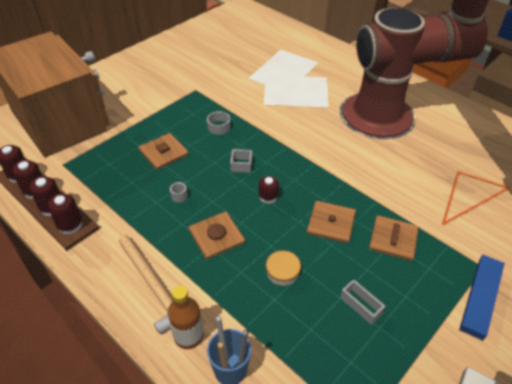

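The top view shows the dies: oblong (128,177), small ring (310,158), square (299,225), large ring (357,250). The blocks are large round (254,152), square (365,186), small round (192,226) and oblong (141,248). The tin is at (191,161) and the spool at (253,211). The scene view shows the same layout from the far side.

```bash
cat > h.py <<'E'
import numpy as np, cv2
from workcell import ctrl
def cast(cam,px,z):
    c=ctrl.camera_info(cam);R,t=c["R"],c["t"];px=np.atleast_2d(px).astype(float)
    d=np.c_[px,np.ones(len(px))]@np.linalg.inv(c["camera_matrix"]).T@R; C=-R.T@t
    return (C+d*((z-C[2])/d[:,2])[:,None])[:,:2]
def proj(cam,X):
    c=ctrl.camera_info(cam);p=c["camera_matrix"]@(c["R"]@np.array(X)+c["t"]);return p[:2]/p[2]
def blobs(cam,img):
    b,g,r=[img[...,i].astype(int) for i in range(3)]
    green=((g-r>18)&(g>=b)).astype(np.uint8)
    mat=cv2.morphologyEx(green,cv2.MORPH_CLOSE,np.ones((3,3),np.uint8))
    cs,_=cv2.findContours(mat,cv2.RETR_CCOMP,cv2.CHAIN_APPROX_NONE)
    big=max(cs,key=cv2.contourArea);m=np.zeros_like(green)
    cv2.drawContours(m,[cv2.convexHull(big)],-1,1,-1)
    m=cv2.erode(m,np.ones((5,5)))
    m=((m>0)&(green==0)).astype(np.uint8)
    cs,_=cv2.findContours(m,cv2.RETR_EXTERNAL,cv2.CHAIN_APPROX_NONE)
    return [c for c in cs if cv2.contourArea(c)>60]
def yaw(cam,c,z):  # dominant edge direction mod 90 deg of hull
    h=cv2.approxPolyDP(cv2.convexHull(c),1.5,True)[:,0]
    p=cast(cam,h,z);e=np.roll(p,-1,0)-p
    L=np.hypot(*e.T);a=np.arctan2(e[:,1],e[:,0])
    return np.degrees(np.angle((L**2*np.exp(4j*a)).sum())/4)
names={"die_ol":(128,177,16),"die_rs":(310,158,16),"die_sq":(299,225,16),"die_rl":(357,250,16),
"blk_rl":(254,152,6),"blk_sq":(365,186,6),"blk_rs":(192,226,6),"blk_ol":(141,248,6),"tin":(191,161,14),"spool":(253,211,30)}
def cen(c):
    m=cv2.moments(cv2.convexHull(c));return np.array([m["m10"],m["m01"]])/m["m00"]
E
python3 - <<'E'
from h import *
T=cv2.imread("pics/top0.png");S=cv2.imread("pics/scene0.png")
tb=blobs("top",T);sb=blobs("scene",S)
for n,(u,v,z) in names.items():
    z/=1000
    c=min(tb,key=lambda c:np.hypot(*(cen(c)-(u,v))));p=cast("top",cen(c),z)[0]
    q=proj("scene",[*p,z]);k=min(sb,key=lambda c:np.hypot(*(cen(c)-q)));ps=cast("scene",cen(k),z)[0]
    r=cv2.minAreaRect((cast("top",c[:,0],z)*1000).astype(np.float32))
    print(n,cen(c).round(1),p.round(4),"scene",ps.round(4),"rect",np.round(r[1]),round(r[2],1),"yaw",round(yaw("top",c,z),1),round(yaw("scene",k,z),1))
for n,(u,v) in {"rl":(254,152),"sq":(365,186),"rs":(192,226),"ol":(141,248)}.items():
    w=T[v-14:v+15,u-14:u+15].max(2);m=(w<95).astype(np.uint8)
    k,l,st,ce=cv2.connectedComponentsWithStats(m);j=min(range(1,k),key=lambda j:np.hypot(*(ce[j]-14)))
    ys,xs=np.where(l==j);pt=cast("top",np.c_[xs+u-14,ys+v-14],.022);r=cv2.minAreaRect((pt*1000).astype(np.float32))
    print("plug",n,pt.mean(0).round(4),np.round(r[1]),round(r[2],1))
E
```

```text
die_ol [128.3 176.4] [0.5755 0.3429] scene [0.5715 0.343 ] rect [92. 46.] 85.1 yaw -2.8 -4.0
die_rs [309.1 158.2] [ 0.6377 -0.1747] scene [ 0.6344 -0.1748] rect [39. 47.] 64.1 yaw -9.5 -28.3
die_sq [298.1 224.1] [ 0.4454 -0.1422] scene [ 0.4429 -0.1419] rect [58. 60.] 39.5 yaw 37.8 40.8
die_rl [356.2 248.9] [ 0.3784 -0.3033] scene [ 0.3751 -0.3011] rect [69. 70.] 0.9 yaw 9.0 -34.5
blk_rl [253.5 151.2] [ 0.6592 -0.0141] scene [ 0.6569 -0.0134] rect [105. 107.] 72.3 yaw -16.8 -17.3
blk_sq [364.2 186. ] [ 0.5602 -0.3336] scene [ 0.5575 -0.3329] rect [106. 107.] 81.0 yaw -9.4 -8.9
blk_rs [191.3 225.6] [0.4379 0.1583] scene [0.4364 0.1593] rect [106. 105.] 26.7 yaw 26.7 26.6
blk_ol [141.3 247.4] [0.3743 0.2956] scene [0.3747 0.2969] rect [106. 106.] 24.3 yaw 24.6 23.5
tin [190.8 160.4] [0.6261 0.1663] scene [0.6211 0.1648] rect [81. 78.] 2.0 yaw 13.7 -30.9
spool [252.1 210.5] [ 0.4798 -0.0124] scene [ 0.48   -0.0089] rect [54. 48.] 0.9 yaw -0.6 -43.5
plug rl [ 0.6402 -0.0146] [26.  8.] 84.3
plug sq [ 0.5451 -0.3297] [23.  5.] 79.2
plug rs [0.4318 0.1557] [4. 7.] 27.9
plug ol [0.3335 0.2534] [3. 0.] 90.9
```

```bash
cat >> h.py <<'E'
from scipy.spatial.transform import Rotation as Rot
def plan(*targets):  # (x,y,z,closing-direction deg) -> shift, turn from present pose, tool axes
    s=ctrl.sense();R=Rot.from_quat(s["orientation"]);M=R.as_matrix()
    print("t",round(s["clock"],2),"tcp",s["tcp_pos"].round(4),"alpha",np.degrees(np.arctan2(M[1,1],M[0,1])).round(1),"w",round(s["gripper_width"],4),"F",s["ft_force"].round(1))
    for x,y,z,a in targets:
        a=np.radians(a);Y=np.array([np.cos(a),np.sin(a),0]);Z=np.array([0,0,-1.]);X=np.cross(Y,Z)
        T=Rot.from_matrix(np.c_[X,Y,Z])
        print((M.T@(np.array([x,y,z])-s["tcp_pos"])).round(4),(R.inv()*T).as_rotvec().round(3))
E
python3 -c "
from h import *
plan((.5735,.343,.15,-3.4))"
```

```text
t 0.1 tcp [0.2686 0.5637 0.2302] alpha 64.5 w 0.0855 F [ 0.3 -0.1  0.4]
[-0.3702 -0.0679  0.0802] [-2.000e-03  1.000e-03  1.185e+00]
```

Call:
step_arm(
  motion=[-0.37,-0.068,0.08,-0.002,0.001,1.185,1,-0.37,-0.068,0.08,-0.002,0.001,1.185,1,-0.37,-0.068,0.08,-0.002,0.001,1.185,1,-0.37,-0.068,0.08,-0.002,0.001,1.185,1,-0.37,-0.068,0.08,-0.002,0.001,1.185,1,-0.37,-0.068,0.08,-0.002,0.001,1.185,1,-0.37,-0.068,0.08,-0.002,0.001,1.185,1,-0.37,-0.068,0.08,-0.002,0.001,1.185,1],
)

```text
clock: 1.1
tcp_pos: [0.5739, 0.3425, 0.1501]
orientation: [0.728, 0.686, 0.0, -0.001]
ft_force: [0.2, -0.4, 0.6]
gripper_width: 0.0855
finger_force: 0.0
```

```bash
cat >> h.py <<'E'
def wproj(X,s):  # world point -> wrist pixel (equidistant)
    c=ctrl.camera_info("wrist");K=c["camera_matrix"];M=c["mount"]
    p=Rot.from_quat(s["orientation"]).inv().apply(np.array(X)-s["tcp_pos"])
    q=M[:3,:3].T@(p-M[:3,3]);th=np.arctan2(np.hypot(q[0],q[1]),q[2]);r=th*K[0,0]
    return K[:2,2]+r*q[:2]/np.hypot(q[0],q[1])
E
python3 - <<'E'
from h import *
plan((.5735,.343,.003,-3.4))
s=ctrl.sense();im=ctrl.get_image("wrist")
a=np.radians(86.6);X=np.array([np.cos(a),np.sin(a)]);Y=np.array([-X[1],X[0]])
for z in(.0,.032):
    P=np.array([wproj([*(np.array([.5735,.343])+sx*.042*X+sy*.018*Y),z],s) for sx,sy in((1,1),(1,-1),(-1,-1),(-1,1))])
    cv2.polylines(im,[P.round().astype(int)],True,(0,0,255) if z else (255,0,0),1)
cv2.imwrite("pics/w1.png",im)
E
```

```text
t 1.1 tcp [0.5739 0.3425 0.1501] alpha -3.4 w 0.0855 F [ 0.2 -0.4  0.6]
[ 0.0003 -0.0003  0.1471] [-0.001 -0.001 -0.001]
```

View pics/w1.png

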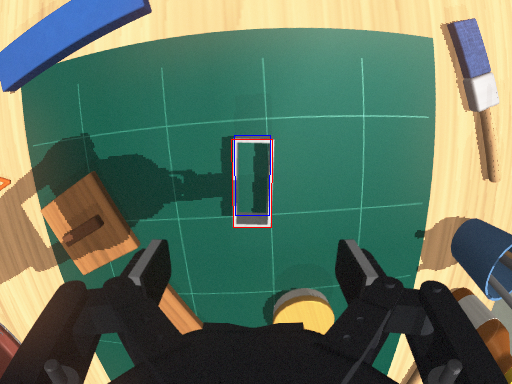

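The wrist view shows the oblong die at (253,182). The projected outline matches it within a pixel or so, so the measurements hold. I'll descend, grip and lift.

Call:
step_arm(
  motion=[0,0,0.06,0,0,0,1,0,0,0.11,0,0,0,1,0,0,0.135,0,0,0,1,0,0,0.147,0,0,0,1,0,0,0.147,0,0,0,1,0,0,0.147,0,0,0,0,0,0,0.147,0,0,0,0,0,0,0.147,0,0,0,0],
  grip_force=50,
)

```text
clock: 2.15
tcp_pos: [0.5748, 0.3443, 0.006]
orientation: [0.728, 0.686, 0.002, 0.0]
ft_force: [-0.4, 0.0, 0.4]
gripper_width: 0.0354
finger_force: 51.2
```

Call:
step_arm(
  motion=[0,0,0,0,0,0,0,0,0,0,0,0,0,0,0,0,-0.03,0,0,0,0,0,0,-0.08,0,0,0,0,0,0,-0.13,0,0,0,0,0,0,-0.13,0,0,0,0],
)

```text
clock: 2.9
tcp_pos: [0.5765, 0.3449, 0.14]
orientation: [0.728, 0.686, 0.006, 0.001]
ft_force: [0.9, -0.4, -1.6]
gripper_width: 0.0353
finger_force: 51.5
```

```bash
python3 - <<'E'
from h import *
plan((.3745,.2963,.133,-65.5))
cv2.imwrite("pics/w2.png",ctrl.get_image("wrist"))
E
```

```text
t 2.9 tcp [0.5765 0.3449 0.14  ] alpha -3.4 w 0.0353 F [ 0.9 -0.4 -1.6]
[-0.0605 -0.1988  0.0047] [ 0.005 -0.011  1.084]
```

View pics/w2.png

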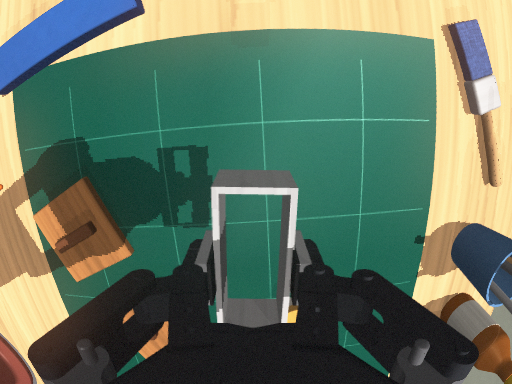

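The oblong die is held squarely between the pads, spanning (255,190) to (258,310). I'll carry it to its block.

Call:
step_arm(
  motion=[-0.06,-0.199,0.005,0.005,-0.011,1.084,0,-0.06,-0.199,0.005,0.005,-0.011,1.084,0,-0.06,-0.199,0.005,0.005,-0.011,1.084,0,-0.06,-0.199,0.005,0.005,-0.011,1.084,0,-0.06,-0.199,0.005,0.005,-0.011,1.084,0,-0.06,-0.199,0.005,0.005,-0.011,1.084,0,-0.06,-0.199,0.005,0.005,-0.011,1.084,0,-0.06,-0.199,0.005,0.005,-0.011,1.084,0],
)

```text
clock: 3.95
tcp_pos: [0.3707, 0.2949, 0.1275]
orientation: [0.977, 0.213, -0.006, 0.002]
ft_force: [0.4, -0.3, -1.9]
gripper_width: 0.0351
finger_force: 51.3
```

```bash
python3 - <<'E'
from h import *
plan((.3745,.2963,.02,-65.5))
cv2.imwrite("pics/w3.png",ctrl.get_image("wrist"))
E
```

```text
t 3.95 tcp [0.3707 0.2949 0.1275] alpha -65.4 w 0.0351 F [ 0.4 -0.3 -1.9]
[0.0054 0.0003 0.1074] [0.    0.012 0.002]
```

View pics/w3.png

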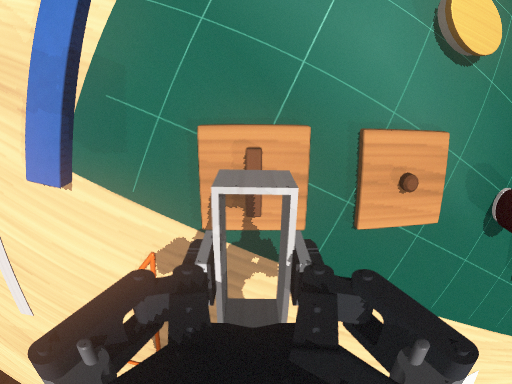

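The plug at (254,182) lies in line with the die, and the yaw matches. I'll descend partway, settle and check.

Call:
step_arm(
  motion=[0.005,0,0.05,0,0.012,0,0,0.005,0,0.08,0,0.012,0,0,0.005,0,0.08,0,0.012,0,0,0.005,0,0.08,0,0.012,0,0],
)

```text
clock: 4.5
tcp_pos: [0.3762, 0.2976, 0.0501]
orientation: [0.977, 0.212, 0.002, -0.0]
ft_force: [0.8, 0.0, -2.2]
gripper_width: 0.0351
finger_force: 51.3
```

```bash
python3 - <<'E'
from h import *
plan((.3745,.2963,.019,-65.5))
E
```

```text
t 4.5 tcp [0.3762 0.2976 0.0501] alpha -65.5 w 0.0351 F [ 0.8  0.  -2.2]
[-0.0022  0.0005  0.0311] [ 0.    -0.004  0.001]
```

Call:
step_arm(
  motion=[-0.002,0,0.015,0,0,0,0,-0.002,0,0.027,0,0,0,0,-0.002,0,0.031,0,0,0,0,-0.002,0,0.031,0,0,0,0,-0.002,0,0.031,0,0,0,0],
)

```text
clock: 5.12
tcp_pos: [0.3737, 0.2965, 0.0179]
orientation: [0.977, 0.212, 0.001, -0.0]
ft_force: [-0.2, 0.4, -1.9]
gripper_width: 0.0353
finger_force: 51.5
```

Call:
step_arm(
  motion=[0,0,0.002,0,0,0,0,0,0,0.002,0,0,0,0,0,0,0.002,0,0,0,1,0,0,0.002,0,0,0,1,0,0,0.002,0,0,0,1,0,0,-0.03,0,0,0,1,0,0,-0.08,0,0,0,1,0,0,-0.13,0,0,0,1],
)

```text
clock: 6.12
tcp_pos: [0.3729, 0.296, 0.1488]
orientation: [0.977, 0.212, 0.001, -0.0]
ft_force: [1.0, 1.0, -0.1]
gripper_width: 0.0855
finger_force: 0.0
```

```bash
python3 - <<'E'
from h import *
plan((.6355,-.1747,.145,-15),(.6355,-.1747,.145,-60))
cv2.imwrite("pics/w4.png",ctrl.get_image("wrist"))
E
```

```text
t 6.12 tcp [0.3729 0.296  0.1488] alpha -65.5 w 0.0855 F [ 1.   1.  -0.1]
[0.0437 0.5372 0.0041] [ 0.001 -0.001 -0.881]
[0.0437 0.5372 0.0041] [ 0.    -0.001 -0.096]
```

View pics/w4.png

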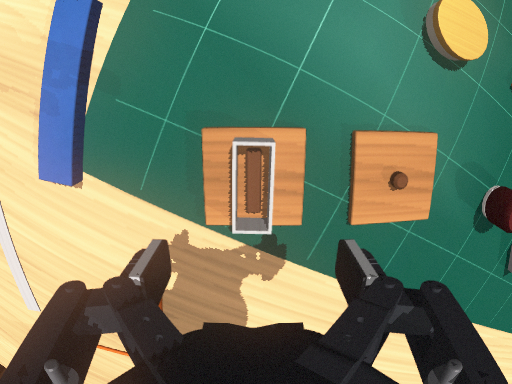

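The oblong die at (253,187) stands around its plug. Next is the small ring.

Call:
step_arm(
  motion=[0.044,0.537,0,0,0,-0.096,1,0.044,0.537,0,0,0,-0.096,1,0.044,0.537,0,0,0,-0.096,1,0.044,0.537,0,0,0,-0.096,1,0.044,0.537,0,0,0,-0.096,1,0.044,0.537,0,0,0,-0.096,1,0.044,0.537,0,0,0,-0.096,1,0.044,0.537,0,0,0,-0.096,1],
)

```text
clock: 7.18
tcp_pos: [0.6179, -0.1422, 0.1476]
orientation: [0.966, 0.259, 0.001, -0.0]
ft_force: [0.1, 0.7, -0.7]
gripper_width: 0.0854
finger_force: 0.0
```

Call:
step_arm(
  motion=[0,0.037,0,0,0,0,1,0,0.037,0,0,0,0,1,0,0.037,0,0,0,0,1],
)

```text
clock: 7.55
tcp_pos: [0.6352, -0.1717, 0.1474]
orientation: [0.966, 0.259, 0.001, -0.001]
ft_force: [-0.5, 0.8, -0.7]
gripper_width: 0.0858
finger_force: 0.0
```

```bash
python3 - <<'E'
from h import *
plan((.6355,-.1747,.003,-60))
s=ctrl.sense();im=ctrl.get_image("wrist")
for z in(.0,.032):
    P=np.array([wproj([.6355+.02*np.cos(a),-.1747+.02*np.sin(a),z],s) for a in np.linspace(0,6.28,40)])
    cv2.polylines(im,[P.round().astype(int)],True,(0,0,255) if z else (255,0,0),1)
cv2.imwrite("pics/w5.png",im)
E
```

```text
t 7.55 tcp [ 0.6352 -0.1717  0.1474] alpha -60.0 w 0.0858 F [-0.5  0.8 -0.7]
[-0.0016  0.0029  0.1444] [-0.001 -0.002  0.   ]
```

View pics/w5.png

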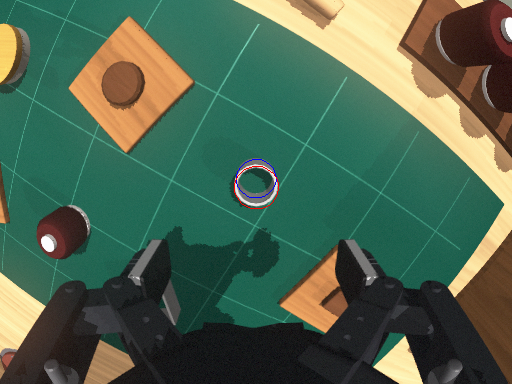

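The small ring at (256,186) coincides with the prediction. I'll grasp it.

Call:
step_arm(
  motion=[-0.001,0.002,0.06,0,0,0,1,-0.001,0.002,0.11,0,0,0,1,-0.001,0.002,0.135,0,0,0,1,-0.001,0.002,0.144,0,0,0,1,-0.001,0.002,0.144,0,0,0,1,-0.001,0.002,0.144,0,0,0,0,-0.001,0.002,0.144,0,0,0,0,-0.001,0.002,0.144,0,0,0,0],
)

```text
clock: 8.6
tcp_pos: [0.6372, -0.1748, 0.0059]
orientation: [0.966, 0.259, 0.002, 0.001]
ft_force: [-1.0, -0.8, -0.4]
gripper_width: 0.0385
finger_force: 50.2
```

Call:
step_arm(
  motion=[0,0,0,0,0,0,0,0,0,0,0,0,0,0],
)

```text
clock: 8.85
tcp_pos: [0.6372, -0.1748, 0.0058]
orientation: [0.966, 0.259, 0.002, 0.001]
ft_force: [-0.4, -0.1, 5.5]
gripper_width: 0.0385
finger_force: 50.7
```

Call:
step_arm(
  motion=[0,0,-0.03,0,0,0,0,0,0,-0.08,0,0,0,0,0,0,-0.13,0,0,0,0,0,0,-0.13,0,0,0,0],
)

```text
clock: 9.35
tcp_pos: [0.639, -0.1757, 0.1404]
orientation: [0.966, 0.259, 0.005, 0.003]
ft_force: [0.9, -0.2, 0.2]
gripper_width: 0.0385
finger_force: 50.5
```

```bash
python3 - <<'E'
from h import *
plan((.437,.1588,.133,-60))
E
```

```text
t 9.35 tcp [ 0.639  -0.1757  0.1404] alpha -60.0 w 0.0385 F [ 0.9 -0.2  0.2]
[-0.0077 -0.3908  0.0039] [ 0.009 -0.009  0.   ]
```

Call:
step_arm(
  motion=[-0.006,-0.391,0,0,0,0,0,-0.006,-0.391,0,0,0,0,0,-0.006,-0.391,0,0,0,0,0,-0.006,-0.391,0,0,0,0,0,-0.006,-0.391,0,0,0,0,0,-0.006,-0.391,0,0,0,0,0,-0.006,-0.391,0,0,0,0,0,-0.006,-0.391,0,0,0,0,0],
)

```text
clock: 10.35
tcp_pos: [0.4343, 0.1614, 0.133]
orientation: [0.966, 0.26, 0.0, 0.0]
ft_force: [0.3, -0.4, -1.0]
gripper_width: 0.0384
finger_force: 50.7
```

```bash
python3 - <<'E'
from h import *
plan((.437,.1588,.05,-60))
cv2.imwrite("pics/w6.png",ctrl.get_image("wrist"))
E
```

```text
t 10.35 tcp [0.4343 0.1614 0.133 ] alpha -59.9 w 0.0384 F [ 0.3 -0.4 -1. ]
[0.0009 0.0036 0.083 ] [ 0.    -0.001  0.002]
```

View pics/w6.png

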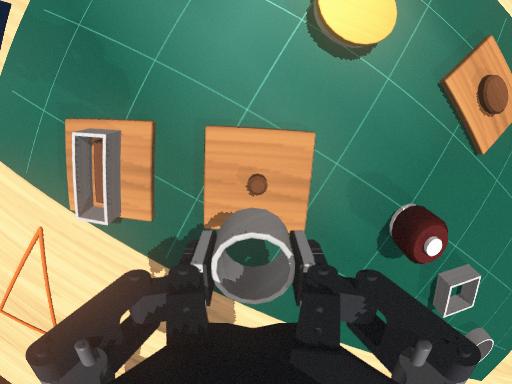

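The small ring at (253,266) is held, with its plug at (257,184) nearly in line. I'll descend onto it.

Call:
step_arm(
  motion=[0.001,0.003,0.05,0,0,0,0,0.001,0.003,0.08,0,0,0,0,0.001,0.003,0.08,0,0,0,0,0.001,0.003,0.095,0,0,0,0,0.001,0.003,0.107,0,0,0,0,0.001,0.003,0.112,0,0,0,0,0.001,0.003,0.112,0,0,0,0,0.001,0.003,0.112,0,0,0,0],
)

```text
clock: 11.4
tcp_pos: [0.4381, 0.1593, 0.0225]
orientation: [0.966, 0.259, 0.002, -0.0]
ft_force: [-1.8, -0.3, -1.2]
gripper_width: 0.0385
finger_force: 50.7
```

Call:
step_arm(
  motion=[0,0,0.002,0,0,0,0,0,0,0.004,0,0,0,0,0,0,0.004,0,0,0,0],
)

```text
clock: 11.78
tcp_pos: [0.4377, 0.1591, 0.0179]
orientation: [0.966, 0.259, 0.001, -0.0]
ft_force: [0.2, 0.1, -1.1]
gripper_width: 0.0386
finger_force: 50.8
```

Call:
step_arm(
  motion=[0,0,0,0,0,0,1,0,0,0,0,0,0,1,0,0,0,0,0,0,1,0,0,-0.03,0,0,0,1,0,0,-0.08,0,0,0,1,0,0,-0.13,0,0,0,1,0,0,-0.13,0,0,0,1],
)

```text
clock: 12.65
tcp_pos: [0.4408, 0.1597, 0.1535]
orientation: [0.966, 0.259, 0.006, 0.0]
ft_force: [0.4, -0.1, -0.5]
gripper_width: 0.0852
finger_force: 0.0
```

```bash
python3 - <<'E'
from h import *
plan((.4442,-.142,.145,-50.5),(.4442,-.142,.145,39.5))
cv2.imwrite("pics/w7.png",ctrl.get_image("wrist"))
E
```

```text
t 12.65 tcp [0.4408 0.1597 0.1535] alpha -60.0 w 0.0852 F [ 0.4 -0.1 -0.5]
[-0.1481  0.2629  0.0077] [ 0.005 -0.012 -0.166]
[-0.1481  0.2629  0.0077] [ 0.013 -0.006 -1.736]
```

View pics/w7.png

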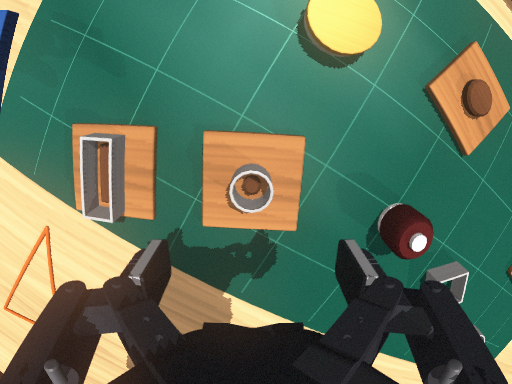

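The small ring at (251,188) stands around its plug. Next is the square die.

Call:
step_arm(
  motion=[-0.146,0.264,0,0,0,-0.166,1,-0.146,0.264,0,0,0,-0.166,1,-0.146,0.264,0,0,0,-0.166,1,-0.146,0.264,0,0,0,-0.166,1,-0.146,0.264,0,0,0,-0.166,1,-0.146,0.264,0,0,0,-0.166,1,-0.146,0.264,0,0,0,-0.166,1],
)

```text
clock: 13.58
tcp_pos: [0.4422, -0.142, 0.1461]
orientation: [0.941, 0.338, 0.0, -0.001]
ft_force: [-0.1, 0.7, -0.3]
gripper_width: 0.0855
finger_force: 0.0
```

```bash
python3 - <<'E'
from h import *
plan((.4442,-.142,.001,-50.5))
s=ctrl.sense();im=ctrl.get_image("wrist")
for z in(.0,.032):
    P=np.array([wproj([.4442+.026*2**.5*np.cos(a),-.142+.026*2**.5*np.sin(a),z],s) for a in np.radians(39.5+45+90*np.arange(4))])
    cv2.polylines(im,[P.round().astype(int)],True,(0,0,255) if z else (255,0,0),1)
cv2.imwrite("pics/w8.png",im)
E
```

```text
t 13.57 tcp [ 0.4422 -0.142   0.1461] alpha -50.5 w 0.0855 F [-0.1  0.7 -0.3]
[0.0014 0.0016 0.1451] [-0.002 -0.001 -0.   ]
```

View pics/w8.png

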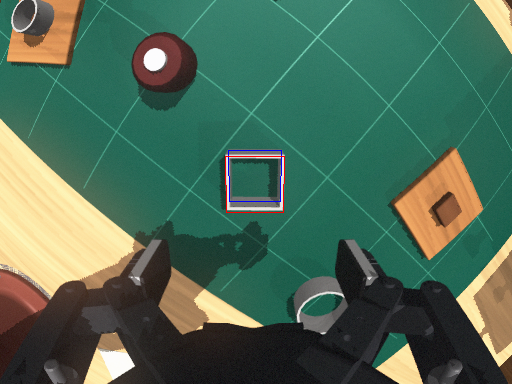

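The square die at (255,183) matches the prediction. I'll grasp it.

Call:
step_arm(
  motion=[0.001,0.001,0.06,0,0,0,1,0.001,0.001,0.11,0,0,0,1,0.001,0.001,0.135,0,0,0,1,0.001,0.001,0.144,0,0,0,1,0.001,0.001,0.144,0,0,0,1,0.001,0.001,0.144,0,0,0,0,0.001,0.001,0.144,0,0,0,0,0.001,0.001,0.144,0,0,0,0],
)

```text
clock: 14.62
tcp_pos: [0.4461, -0.1432, 0.0054]
orientation: [0.941, 0.338, 0.002, 0.001]
ft_force: [0.1, 0.7, 6.1]
gripper_width: 0.0512
finger_force: 53.6
```

Call:
step_arm(
  motion=[0,0,0,0,0,0,0,0,0,0,0,0,0,0],
)

```text
clock: 14.88
tcp_pos: [0.4461, -0.1432, 0.0054]
orientation: [0.941, 0.338, 0.002, 0.001]
ft_force: [0.1, 0.8, 7.7]
gripper_width: 0.051
finger_force: 53.7
```

Call:
step_arm(
  motion=[0,0,-0.03,0,0,0,0,0,0,-0.08,0,0,0,0,0,0,-0.13,0,0,0,0,0,0,-0.13,0,0,0,0],
)

```text
clock: 15.38
tcp_pos: [0.4474, -0.1443, 0.1389]
orientation: [0.941, 0.338, 0.005, 0.004]
ft_force: [0.5, -1.0, -1.5]
gripper_width: 0.051
finger_force: 52.9
```

```bash
python3 - <<'E'
from h import *
plan((.5588,-.3333,.133,-9.2))
E
```

```text
t 15.38 tcp [ 0.4474 -0.1443  0.1389] alpha -50.5 w 0.051 F [ 0.5 -1.  -1.5]
[-0.0343  0.2166  0.0079] [ 0.012 -0.002 -0.721]
```

Call:
step_arm(
  motion=[-0.033,0.215,0,0,0,-0.721,0,-0.033,0.215,0,0,0,-0.721,0,-0.033,0.215,0,0,0,-0.721,0,-0.033,0.215,0,0,0,-0.721,0,-0.033,0.215,0,0,0,-0.721,0,-0.033,0.215,0,0,0,-0.721,0,-0.033,0.215,0,0,0,-0.721,0],
)

```text
clock: 16.25
tcp_pos: [0.5552, -0.3283, 0.1331]
orientation: [0.761, 0.648, 0.001, -0.0]
ft_force: [0.1, 0.1, -1.2]
gripper_width: 0.0514
finger_force: 53.1
```

```bash
python3 - <<'E'
from h import *
plan((.5588,-.3333,.02,-9.2))
cv2.imwrite("pics/w9.png",ctrl.get_image("wrist"))
E
```

```text
t 16.25 tcp [ 0.5552 -0.3283  0.1331] alpha -9.2 w 0.0514 F [ 0.1  0.1 -1.2]
[-0.0046  0.0043  0.1131] [ 0.001 -0.002  0.001]
```

View pics/w9.png

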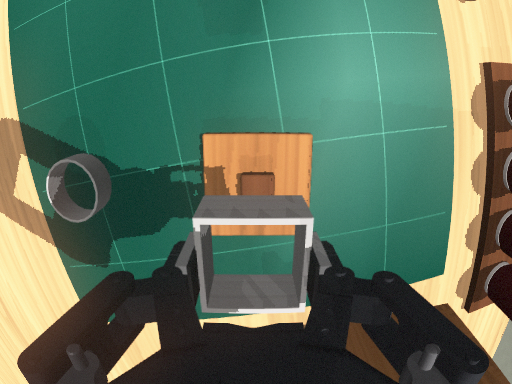

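The square die at (253,250) is aligned with its plug at (258,183). I'll descend with the small correction.

Call:
step_arm(
  motion=[-0.004,0.004,0.05,0,0,0,0,-0.004,0.004,0.08,0,0,0,0,-0.004,0.004,0.08,0,0,0,0,-0.004,0.004,0.095,0,0,0,0,-0.004,0.004,0.107,0,0,0,0,-0.004,0.004,0.112,0,0,0,0,-0.004,0.004,0.112,0,0,0,0,-0.004,0.004,0.112,0,0,0,0],
)

```text
clock: 17.3
tcp_pos: [0.5598, -0.3344, 0.0224]
orientation: [0.761, 0.648, 0.001, 0.001]
ft_force: [-0.6, -0.2, -1.4]
gripper_width: 0.051
finger_force: 53.0
```

Call:
step_arm(
  motion=[0,0,0.002,0,0,0,0,0,0,0.004,0,0,0,0,0,0,0.004,0,0,0,0],
)

```text
clock: 17.68
tcp_pos: [0.5594, -0.334, 0.0177]
orientation: [0.761, 0.648, 0.001, 0.0]
ft_force: [-0.1, 0.2, -1.1]
gripper_width: 0.051
finger_force: 53.1
```

Call:
step_arm(
  motion=[0,0,0,0,0,0,1,0,0,0,0,0,0,1,0,0,0,0,0,0,1,0,0,-0.03,0,0,0,1,0,0,-0.08,0,0,0,1,0,0,-0.13,0,0,0,1,0,0,-0.13,0,0,0,1],
)

```text
clock: 18.55
tcp_pos: [0.5621, -0.3364, 0.1548]
orientation: [0.761, 0.648, 0.002, 0.006]
ft_force: [0.8, -0.9, 0.2]
gripper_width: 0.0853
finger_force: 0.0
```

```bash
python3 - <<'E'
from h import *
plan((.3768,-.3022,.145,-20))
cv2.imwrite("pics/w10.png",ctrl.get_image("wrist"))
E
```

```text
t 18.55 tcp [ 0.5621 -0.3364  0.1548] alpha -9.2 w 0.0853 F [ 0.8 -0.9  0.2]
[ 0.0043 -0.1885  0.0075] [0.013 0.003 0.189]
```

View pics/w10.png

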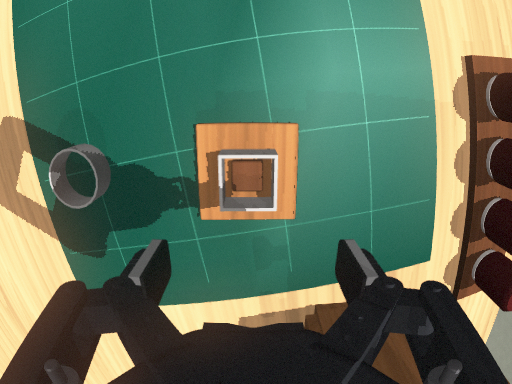

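The square die at (247,182) stands around its plug. Last is the large ring.

Call:
step_arm(
  motion=[0.004,-0.186,0,0,0,0.189,1,0.004,-0.186,0,0,0,0.189,1,0.004,-0.186,0,0,0,0.189,1,0.004,-0.186,0,0,0,0.189,1,0.004,-0.186,0,0,0,0.189,1,0.004,-0.186,0,0,0,0.189,1],
)

```text
clock: 19.35
tcp_pos: [0.3771, -0.301, 0.1476]
orientation: [0.819, 0.574, 0.001, 0.0]
ft_force: [-1.2, 0.5, -0.8]
gripper_width: 0.0851
finger_force: 0.0
```

```bash
python3 - <<'E'
from h import *
plan((.3768,-.3022,.002,-20))
s=ctrl.sense();im=ctrl.get_image("wrist")
for z in(.0,.032):
    P=np.array([wproj([.3768+.033*np.cos(a),-.3022+.033*np.sin(a),z],s) for a in np.linspace(0,6.28,40)])
    cv2.polylines(im,[P.round().astype(int)],True,(0,0,255) if z else (255,0,0),1)
cv2.imwrite("pics/w11.png",im)
E
```

```text
t 19.35 tcp [ 0.3771 -0.301   0.1476] alpha -20.0 w 0.0851 F [-1.2  0.5 -0.8]
[-0.0015 -0.0002  0.1456] [ 0.002 -0.002  0.001]
```

View pics/w11.png

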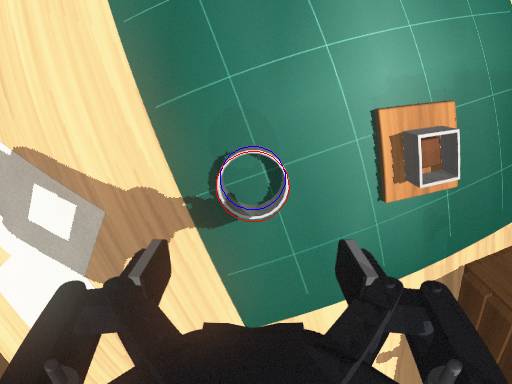

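The large ring at (252,183) matches the prediction. I'll grasp it.

Call:
step_arm(
  motion=[-0.001,0,0.06,0,0,0,1,-0.001,0,0.11,0,0,0,1,-0.001,0,0.135,0,0,0,1,-0.001,0,0.145,0,0,0,1,-0.001,0,0.145,0,0,0,1,-0.001,0,0.145,0,0,0,0,-0.001,0,0.145,0,0,0,0,-0.001,0,0.145,0,0,0,0],
)

```text
clock: 20.4
tcp_pos: [0.3775, -0.3028, 0.0047]
orientation: [0.819, 0.574, 0.001, 0.002]
ft_force: [-0.5, 0.7, 5.8]
gripper_width: 0.0647
finger_force: 55.8
```

Call:
step_arm(
  motion=[0,0,0,0,0,0,0,0,0,0,0,0,0,0],
)

```text
clock: 20.65
tcp_pos: [0.3775, -0.3028, 0.0048]
orientation: [0.819, 0.574, 0.001, 0.002]
ft_force: [0.0, 0.7, 6.1]
gripper_width: 0.0646
finger_force: 55.8
```

Call:
step_arm(
  motion=[0,0,-0.03,0,0,0,0,0,0,-0.08,0,0,0,0,0,0,-0.13,0,0,0,0,0,0,-0.13,0,0,0,0],
)

```text
clock: 21.15
tcp_pos: [0.3783, -0.3042, 0.1384]
orientation: [0.819, 0.574, 0.002, 0.006]
ft_force: [0.4, 0.1, -1.4]
gripper_width: 0.0649
finger_force: 56.2
```

```bash
python3 - <<'E'
from h import *
plan((.658,-.0138,.133,-20))
E
```

```text
t 21.15 tcp [ 0.3783 -0.3042  0.1384] alpha -20.0 w 0.0649 F [ 0.4  0.1 -1.4]
[0.3686 0.1634 0.006 ] [0.012 0.004 0.   ]
```

Call:
step_arm(
  motion=[0.369,0.163,0,0,0,0,0,0.369,0.163,0,0,0,0,0,0.369,0.163,0,0,0,0,0,0.369,0.163,0,0,0,0,0,0.369,0.163,0,0,0,0,0,0.369,0.163,0,0,0,0,0,0.369,0.163,0,0,0,0,0,0.369,0.163,0,0,0,0,0],
)

```text
clock: 22.15
tcp_pos: [0.6553, -0.0087, 0.1316]
orientation: [0.818, 0.575, 0.0, -0.0]
ft_force: [-0.6, -1.0, -1.6]
gripper_width: 0.0646
finger_force: 56.2
```

```bash
python3 - <<'E'
from h import *
plan((.658,-.0138,.02,-20))
E
```

```text
t 22.15 tcp [ 0.6553 -0.0087  0.1316] alpha -19.8 w 0.0646 F [-0.6 -1.  -1.6]
[-0.004   0.0043  0.1116] [-0.    -0.001  0.003]
```

Call:
step_arm(
  motion=[-0.003,0.004,0.05,0,0,0,0,-0.003,0.004,0.07,0,0,0,0,-0.003,0.004,0.075,0,0,0,0,-0.003,0.004,0.075,0,0,0,0],
)

```text
clock: 22.65
tcp_pos: [0.6582, -0.0151, 0.0589]
orientation: [0.819, 0.573, 0.001, 0.001]
ft_force: [-0.4, 0.6, -1.0]
gripper_width: 0.0648
finger_force: 56.1
```

```bash
python3 - <<'E'
from h import *
plan((.658,-.0138,.018,-20))
E
```

```text
t 22.65 tcp [ 0.6582 -0.0151  0.0589] alpha -20.0 w 0.0648 F [-0.4  0.6 -1. ]
[ 0.001  -0.0008  0.0409] [ 0.002 -0.002 -0.   ]
```

Call:
step_arm(
  motion=[0,0,0.02,0,0,0,0,0,0,0.033,0,0,0,0,0,0,0.039,0,0,0,0,0,0,0.039,0,0,0,0,0,0,0.039,0,0,0,0],
)

```text
clock: 23.28
tcp_pos: [0.6586, -0.0146, 0.0198]
orientation: [0.819, 0.574, 0.001, 0.001]
ft_force: [0.7, 0.9, -0.2]
gripper_width: 0.0645
finger_force: 56.2
```

Call:
step_arm(
  motion=[0,0,0.002,0,0,0,0,0,0,0.0025,0,0,0,0,0,0,0.0025,0,0,0,0],
)

```text
clock: 23.65
tcp_pos: [0.6582, -0.0146, 0.0169]
orientation: [0.819, 0.574, 0.001, 0.0]
ft_force: [0.1, -0.3, -0.9]
gripper_width: 0.0641
finger_force: 56.2
```

Call:
step_arm(
  motion=[0,0,0,0,0,0,1,0,0,0,0,0,0,1,0,0,0,0,0,0,1,0,0,-0.03,0,0,0,1,0,0,-0.08,0,0,0,1,0,0,-0.13,0,0,0,1,0,0,-0.13,0,0,0,1],
)

```text
clock: 24.52
tcp_pos: [0.6616, -0.0152, 0.1538]
orientation: [0.819, 0.574, 0.005, 0.004]
ft_force: [-0.4, -0.8, 0.6]
gripper_width: 0.0854
finger_force: 0.0
```

Call:
step_arm(
  motion=[-0.1,0,-0.05,0,0,0,1,-0.15,0,-0.1,0,0,0,1,-0.2,0,-0.1,0,0,0,1,-0.2,0,-0.1,0,0,0,1,-0.2,0,-0.1,0,0,0,1,-0.2,0,-0.1,0,0,0,1],
)

```text
clock: 25.28
tcp_pos: [0.5889, -0.2021, 0.2451]
orientation: [0.819, 0.574, 0.001, -0.001]
ft_force: [-0.6, 1.3, -0.3]
gripper_width: 0.0855
finger_force: 0.0
```

```bash
python3 - <<'E'
from h import *
plan()
a=ctrl.get_image("wrist");b=ctrl.get_image("scene");t=ctrl.get_image("top");cv2.imwrite("pics/top9.png",t)
o=np.vstack([np.hstack([cv2.resize(a,(400,300)),cv2.resize(t,(400,300))]),np.hstack([cv2.resize(b,(400,300)),cv2.resize(b[90:320,60:460],(400,300))])])
cv2.imwrite("pics/final.png",o)
E
```

```text
t 25.27 tcp [ 0.5889 -0.2021  0.2451] alpha -20.0 w 0.0855 F [-0.6  1.3 -0.3]
```

View pics/final.png

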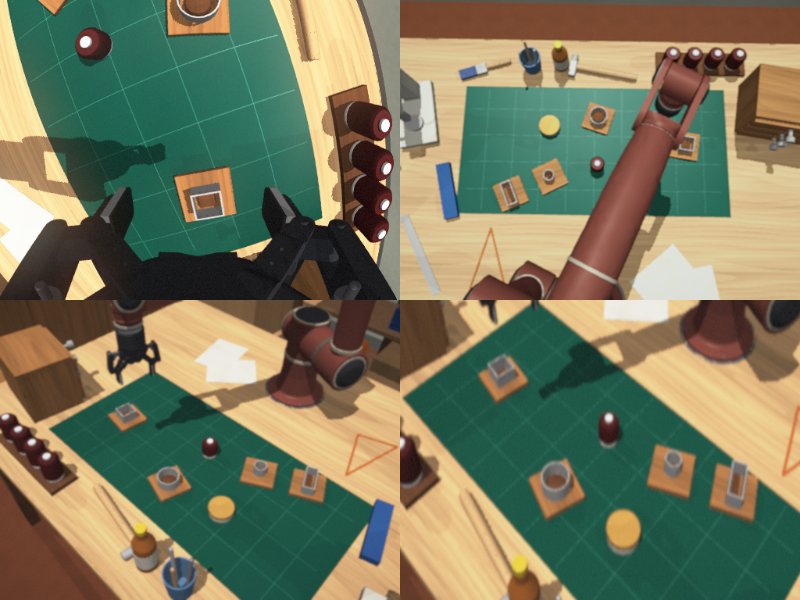

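The composite shows all four dies flat around their plugs: large ring (555,480), square (503,372), small ring (673,462) and oblong (738,482). The tin and spool have not moved and the gripper is clear, so I'll hand in.

```bash
python3 -c "
from workcell import ctrl
print(ctrl.sign_off())"
```

```text
the job is handed in; nothing more can be done
None
```

All four dies are on their own blocks around their plugs, the tin and spool look undisturbed in the last pictures, and I handed the job in at about 25 s; the sign-off gave no verdict.

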